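# Latch the damp box

## Task

The lid of the wooden damp box with the clay discs is standing open. Close it, press it down against its springy seal until you feel it land, and turn the red-handled turnbutton clockwise until its steel tongue is fully home under the keeper on the front of the box, so that the lid stays held down when you let go. The keeper bends at 45 N (4.5 kg), so do not lean on the lid or force the tongue against the keeper that hard. Leave the jar, the bowl and the wooden rib where they are.

Things in the scene. Friction and masses are not known exactly. Their poses are not given: they have to be found in the camera images.
- case: Open-topped pale wood box fixed to the table, 220 mm deep (its x), 300 wide (its y), 75 high, walls 10. Origin: centre of its underside; its front with the keeper faces its -x, roughly to the robot. A black sprung rubber seal strip inside the front wall stands 15 mm above the rim and must be squashed; pressing on the turnbutton takes 9 N at first and 13 to 16 N just before the lid lands.
- lid (a joint): Lid angle, rad: about 0.075 = resting on the seal, front edge too high; home = landed on the strike strip, 0.00 to 0.03 depending on its setting; latched up to 0.04. Starts open at 0.5 to 0.95, held by a stiff hinge (0.65 N m) along the case's far top edge. Wooden frame with a clear window, 220 x 300 x 14 mm, 0.25 kg; front rail 64 mm wide, side rails 26 mm.
- lid_hinge (a point): Middle of the lid's hinge line, at its underside; turns with the lid. The hinge line runs along its y; the lid reaches from here 220 mm along its -x; its z is normal to the lid, outwards (up when shut).
- lid_front (a point): Middle of the front edge of the lid's upper face; same axes as lid_hinge.
- turnbutton (a joint): Turnbutton angle on the lid, rad: 0 = home, tongue straight out past the lid's front edge, under the keeper, at its built-in stop; grows counterclockwise from above (fasten by turning clockwise); starts at 1.3 to 2.5, range to 2.8. Stays where left (friction 0.1 N m). The tongue must be lower than the keeper's roof before the angle falls below about 0.7.
- grip (a point): Point on the turnbutton's pivot, 33 mm above the lid's upper face, 32 mm behind the lid's front edge. Red upright handle bar here: 70 mm long (its x), 16 thick (its y), 12 to 46 mm above the lid. Under it a steel disc of 56 mm diameter, its top 12 mm above the lid: fingertips astride the bar can press on it. -x points along the tongue, z is the pivot axis.
- tongue_tip (a point): Middle of the end of the turnbutton's steel tongue, 76 mm from the pivot; the tongue is 24 mm wide and 10 mm thick, its top 12 mm above the lid's upper face.
- keeper: Dark steel fitting, fixed; origin: foot of the case's front face, middle; axes as the case. Roof from 8 to 44 mm in front of the face, 16 mm to each side, open to -y, walled at +y; strike strip along the front rim. Both are set 0 to 6 mm above nominal (strip 75, roof's underside 104 mm up), unmeasured: feel the lid land on the strip; the tongue then clears the roof by 2 mm. Bends at 45 N.
- glaze_jar: Loose glaze jar with a blue cap, 64 mm in diameter, 95 mm high; origin: centre of its underside. Leave it alone.
- slip_bowl: Loose white bowl, 90 mm in diameter, 50 mm high; origin: centre of its underside. Leave it alone.
- wood_rib: Loose wooden shaping rib lying flat, 120 x 55 x 18 mm; origin: centre of its underside. Leave it alone.

How it is judged:
By the outcome, as a careful person would: the job done as asked, in the order asked, and still so for the second after the job is handed in, with the robot touching nothing.
It also fails if it takes over 61 s, if anything falls off the work surface, if the arm or the gripper's body presses on something with over 40 N, if the wrist force passes 120 N, or if a joint passes its speed limit or range.

## Robot

A 7-joint arm with a two-finger parallel gripper is mounted at the origin on the work surface. World frame = base frame: x ahead of the robot, y to its left, z up, the work surface at z = 0. Lengths are in m, angles in rad, forces in N, time in s.
With the tool pointing down it reaches from about 0.4 to 0.85 m from the base axis. Payload 10.4 kg.
Tool frame: the origin (TCP) lies between the finger pads; the fingertips stand 19 mm ahead of it and the grasp point (between the pads) is the TCP (manip.tips_ahead is the distance from the TCP to the fingertips, in m); z points along the fingers, y is the line along which they close (so a half turn about z gives the same grasp; the last joint's range is limited). The gripper opens to 85 mm and grips with 20 to 120 N. Pads are 22 mm wide; open, the fingers measure 114 mm over their backs; the gripper's body (76 mm by 85 mm) begins 54 mm behind the grasp point. The pads swing forward as they close: fully open they stand 13 mm farther back than shut.
Start: joints at [1.256, 0.332, -0.065, 1.46, 0.022, 1.35, -0.088], TCP at [0.18, -0.599, 0.25] pointing down, gripper open.
Joint ranges: [-2.6, 2.6], [-0.5, 2.12], [-1.47, 1.34], [0.16, 2.42], [-1.27, 4.41], [0.06, 2.06], [-2.6, 2.6]. Speed limits (rad/s): [2.22, 2.22, 2.79, 2.79, 3.14, 3.14, 3.14].

## Interface

Orientations are given as a unit quaternion [x, y, z, w].
In Python, from workcell import manip, viewer gives the robot as it stands.
- The arm moves only by the tool arm_command, never from a script. Its argument "series" is text: rows parted by semicolons, each of 5 numbers parted by spaces: the closure, from 0 (fully open) to 1 (shut), then the shift along the tool's x, y, z normalised to -1 to 1, where 1 is 0.4 m, then the turn about the tool's z normalised to -1 to 1, where 1 is 180 degrees. In form: jaw tx ty tz spin; .... A call has exactly 10 rows; each row shifts and turns the commanded pose from where the row before left it, along the tool's axes as they then stand; what a row does not reach is not made up. A row lasts 1/8 s, in which the tool goes at most 62.5 mm and 10.7 degrees, less where a joint would pass 70% of its speed; a pose out of reach is approached as far as the arm can. A call with a number of a shift or a turn outside -1 to 1 is refused whole. A call with a gripper value outside its range is refused whole. The fingers move at their own pace and stop on an object; "newtons" is the grip in N (left out, the last holds). Time passes only in rows, so rows that do not move let the fingers close, or fill a call up. It gives the time, the measured TCP pose, the force, the opening and the grip force at its end, in the units of the state.
- manip.get_obs(): the state, without advancing time (a new reading comes with each control period).
- viewer.camera(name): name is "side" or "top" or "wrist"; returns a dict with "pixels" (420x560x3 uint8, red, green, blue), "intrinsics" (3x3 intrinsics, pixels), "extrinsics" (4x4, takes a point from world to camera coordinates). Camera axes: x right, y up, looking along -z (the intrinsics and any distortion apply to the point x, -y, -z); pixel columns grow to the right and rows downward; lengths in m; the calibration is good to about 2 mm. The wrist camera is an equidistant fisheye: a pixel r from the principal point sees the ray r / f radians off the axis. A picture is of the moment at which its call begins. There is no depth.
- manip.hand_in(): hands the job in; it is judged then, once.
The state is a dict: "clock": time; "joint_pos": joint angles; "joint_velocities": joint speeds; "tau": joint torques, N m; "position": TCP position; "ee_rot": TCP orientation; "ft_force": force on the tool from outside, world axes, zero at the start; "torque": the same for the moment, N m; "grip_width": opening from 0.0 (shut) to 1.0 (fully open); "grasp_force": force on a finger pad.
Only numpy, scipy, OpenCV 4.12 (cv2) and the standard library are available. Lean on these libraries where they do the work, as an engineer would, in place of code of your own. Each camera call takes 0.05 s, during which the arm holds its last target. There are 200 camera calls.

## Working session

There is one attempt and no reset: what is moved stays moved. The work goes in short steps, Python scripts to look and compute and a tool call to move; the robot and the scene stay as the last step left them, time stands still between calls to the robot, and variables do not carry over. Pictures are saved under pics/ and viewed, at most 11 in all, crops included, and the job is handed in when it is done.

Besides the shell and the picture viewer there is one more tool, called after "Request:" in YAML: its name, and indented under it one key for each argument. arm_command: Moves the arm, as the interface text tells. Scaled input: -1 to 1 covers 0.4 m each way for a shift and 180 degrees each way for a turn. Its arguments: {"type":"object","properties":{"series":{"type":"string"},"newtons":{"type":"number"}},"required":["series"]}

```bash
mkdir -p pics; ls; cat > h.py <<'E'
import numpy as np, cv2
from workcell import manip, viewer
def snap(n,f):
    c=viewer.camera(n); cv2.imwrite(f'pics/{f}.png',c['pixels'][:,:,::-1]); np.savez(f'pics/{f}.npz',**{k:c[k] for k in('pixels','intrinsics','extrinsics')}); return c
def ray(c,u,v,fish=False):
    K=np.array(c['intrinsics']);E=np.array(c['extrinsics'])
    x=(u-K[0,2])/K[0,0];y=(v-K[1,2])/K[1,1]
    if fish:
        r=np.hypot(x,y); d=np.array([x/r*np.sin(r),-y/r*np.sin(r),-np.cos(r)]) if r>0 else np.array([0,0,-1.])
    else: d=np.array([x,-y,-1.])
    R=E[:3,:3];d=R.T@d
    return -R.T@E[:3,3], d/np.linalg.norm(d)
def plane(c,u,v,z,fish=False):
    o,d=ray(c,u,v,fish); return o+d*(z-o[2])/d[2]
def tri(*rs):
    A=sum(np.eye(3)-np.outer(d,d) for o,d in rs);b=sum((np.eye(3)-np.outer(d,d))@o for o,d in rs)
    p=np.linalg.solve(A,b); return p,[round(float(np.linalg.norm(np.cross(p-o,d)))*1000,1) for o,d in rs]
def proj(c,p):
    K=np.array(c['intrinsics']);E=np.array(c['extrinsics']);q=E[:3,:3]@p+E[:3,3]
    return K[0,0]*q[0]/-q[2]+K[0,2],K[1,1]*-q[1]/-q[2]+K[1,2]
def load(f): return dict(np.load(f'pics/{f}.npz'))
E
python3 - <<'E'
from h import *
a=snap('top','top1');b=snap('side','side1')
for c in(a,b): print(c.keys(),np.round(c['intrinsics'],1).tolist(),np.round(c['extrinsics'],3).tolist())
print(manip.get_obs(), manip.tips_ahead)
E
```

```text
pics
dict_keys(['pixels', 'intrinsics', 'extrinsics']) [[520.5, 0.0, 287.3], [0.0, 520.5, 207.1], [0.0, 0.0, 1.0]] [[0.007, -1.0, -0.005, 0.019], [0.979, 0.006, 0.203, -0.586], [-0.203, -0.006, 0.979, -1.092], [0.0, 0.0, 0.0, 1.0]]
dict_keys(['pixels', 'intrinsics', 'extrinsics']) [[410.2, 0.0, 279.1], [0.0, 410.2, 208.6], [0.0, 0.0, 1.0]] [[-0.719, -0.695, 0.004, 0.415], [0.372, -0.381, 0.846, -0.313], [-0.587, 0.61, 0.532, -0.493], [0.0, 0.0, 0.0, 1.0]]
{'clock': 0.1, 'joint_pos': array([ 1.25640738,  0.33280374, -0.06468877,  1.46085787,  0.02159137,
        1.34990441, -0.08851927]), 'joint_velocities': array([-4.86281762e-04, -1.89750872e-03, -7.93813998e-04, -1.65667978e-03,
       -8.79993752e-04, -5.10939282e-06,  6.11176266e-04]), 'tau': array([ 9.81606536e-04, -6.26748848e+01,  4.90948150e-02, -3.92429709e+01,
        1.64388225e-02,  7.02389167e-03, -1.06616199e-05]), 'position': array([ 0.17969514, -0.59828298,  0.24959827]), 'ee_rot': array([ 9.89376976e-01,  1.45371220e-01, -1.19287639e-04, -6.27975445e-04]), 'ft_force': array([-0.32429161,  0.16064692,  0.15978628]), 'torque': array([ 0.03715634,  0.04012185, -0.01387037]), 'grasp_force': 0.0, 'grip_width': 0.9982375100849482} 0.019
```

View pics/top1.png

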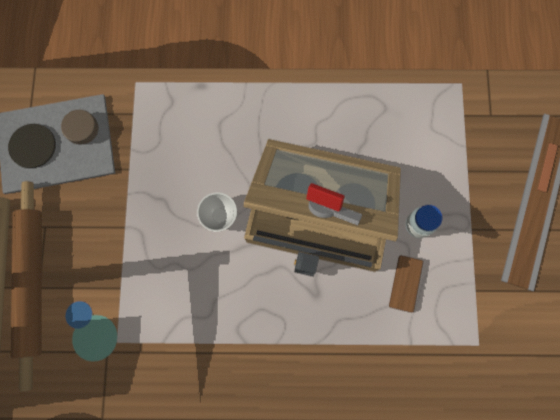

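View pics/side1.png

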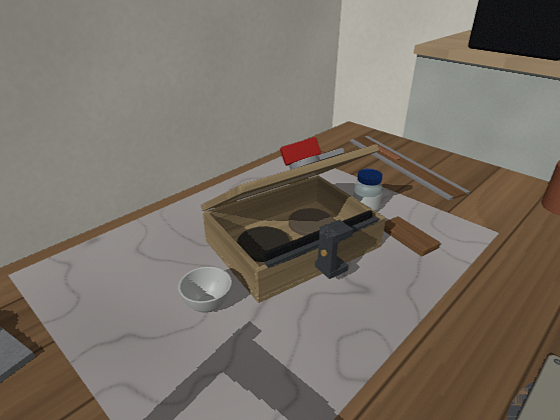

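The top view shows the box at about (320,205) with the lid open, the red handle at (325,197), the tongue pointing right (toward -y), and the keeper at (307,263). The side view shows the keeper at (332,245) and the handle at (300,152). I'll enlarge both.

```bash
python3 - <<'E'
import cv2
t=cv2.imread('pics/top1.png')[132:282,235:435]; cv2.imwrite('pics/tc.png',cv2.resize(t,None,fx=4,fy=4,interpolation=cv2.INTER_CUBIC))
t=cv2.imread('pics/side1.png')[130:280,195:395]; cv2.imwrite('pics/sc.png',cv2.resize(t,None,fx=4,fy=4,interpolation=cv2.INTER_CUBIC))
E
```

```text
(no output)
```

View pics/tc.png

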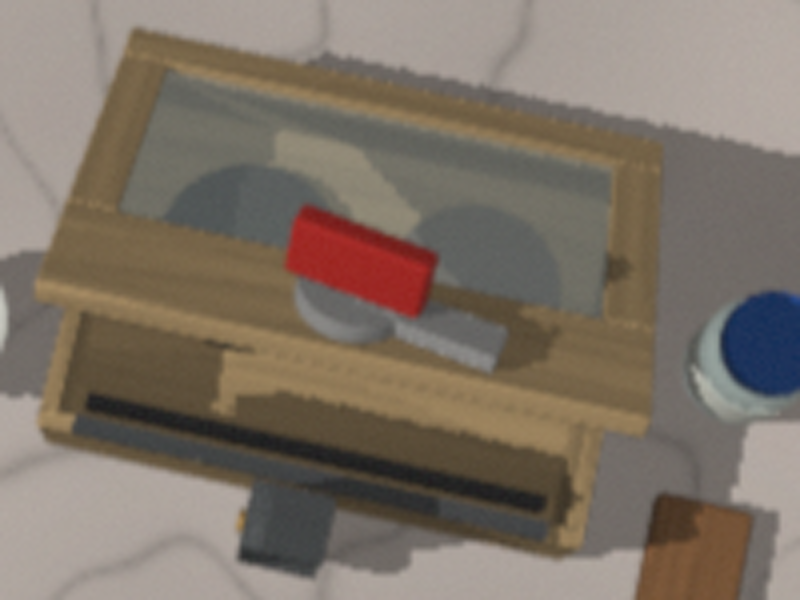

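View pics/sc.png

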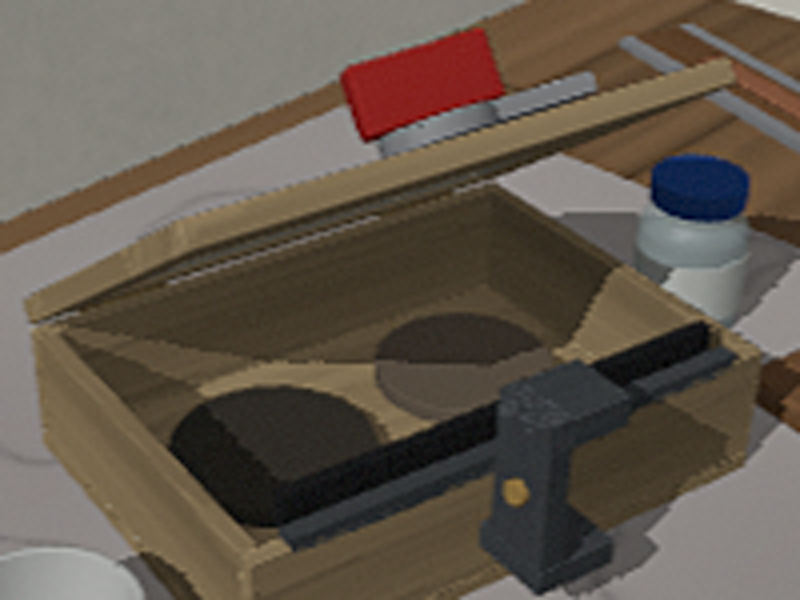

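```bash
python3 - <<'E'
from h import *
T=load('top1');S=load('side1')
t=lambda u,v:ray(T,235+u/4,132+v/4); s=lambda u,v:ray(S,195+u/4,130+v/4)
P={}
for n,a,b in [('rimFL',(42,428),(248,560)),('rimFR',(578,543),(757,358)),('lidFL',(42,285),(183,232)),('lidFR',(645,416),(728,62)),('hingeL',(135,32),(28,302)),
 ('keepFL',(240,562),(500,395)),('keepFR',(316,575),(560,430)),('tongueR',(506,328),(594,76)),('red nearL',(287,265),(343,75)),('redR',(438,262),(485,30))]:
    P[n],e=tri(t(*a),s(*b)); print(n,P[n].round(4),e)
d=P['rimFL']-P['rimFR'];print('yaw of +y',np.degrees(np.arctan2(-d[0],d[1])),np.linalg.norm(d))
d=P['lidFL']-P['lidFR'];print(np.degrees(np.arctan2(-d[0],d[1])),np.linalg.norm(d))
# rim on plane
for u,v in((42,428),(578,543)): print(plane(T,235+u/4,132+v/4,.075).round(4))
E
```

```text
rimFL [0.5144 0.1147 0.0735] [2.7, 2.7]
rimFR [ 0.4525 -0.1759  0.0659] [0.6, 0.6]
lidFL [0.5628 0.1031 0.2073] [0.2, 0.2]
lidFR [ 0.4988 -0.1852  0.2105] [1.7, 1.7]
hingeL [0.7331 0.0656 0.0844] [0.1, 0.1]
keepFL [0.4487 0.0151 0.1377] [15.4, 15.4]
keepFR [ 0.4453 -0.0252  0.1005] [15.3, 15.3]
tongueR [ 0.5369 -0.1224  0.2121] [5.9, 5.9]
red nearL [ 0.5731 -0.0094  0.2344] [7.6, 7.6]
redR [ 0.5677 -0.0854  0.2361] [1.0, 1.0]
yaw of +y -12.018754935649694 0.2972811073565435
-12.510057748087883 0.29534521023970506
[0.512  0.1128 0.075 ]
[ 0.4522 -0.1741  0.075 ]
```

```bash
cat >> h.py <<'E'
from scipy.spatial.transform import Rotation as Ro
def go(p,yaw=None):
    o=manip.get_obs();R=Ro.from_quat(o['ee_rot']).as_matrix();d=R.T@(np.array(p)-o['position'])/.4
    y=np.degrees(np.arctan2(R[1,0],R[0,0]));print('t',o['clock'],'pos',o['position'].round(4),'yaw',y.round(1),'F',o['ft_force'].round(1),'units',d.round(3),'spin',None if yaw is None else round(-(yaw-y)/180,3))
E
cat h.py | tail -4
```

```text
from scipy.spatial.transform import Rotation as Ro
def go(p,yaw=None):
    o=manip.get_obs();R=Ro.from_quat(o['ee_rot']).as_matrix();d=R.T@(np.array(p)-o['position'])/.4
    y=np.degrees(np.arctan2(R[1,0],R[0,0]));print('t',o['clock'],'pos',o['position'].round(4),'yaw',y.round(1),'F',o['ft_force'].round(1),'units',d.round(3),'spin',None if yaw is None else round(-(yaw-y)/180,3))
```

Request:
arm_command:
  series: "1 0 0 -0.05 -0.057; 1 0 0 -0.05 -0.057; 1 0 0 -0.05 -0.057; 1 0 0 -0.05 -0.057; 1 0 0 -0.05 -0.057; 1 0.12 0.02 0 0; 1 0.12 0.02 0 0; 1 0.12 0.02 0 0; 1 0.12 0.02 0 0; 1 0.12 0.02 0 0"
  newtons: 30

```text
clock: 1.35
position: [0.3073, -0.3894, 0.35]
ee_rot: [0.829, 0.559, -0.0, -0.0]
ft_force: [1.3, -0.9, 0.3]
grip_width: 0.0
grasp_force: 0.0
```

```bash
python3 -c "
from h import *
go([.567,.027,.25],68)"
```

```text
t 1.35 pos [ 0.3073 -0.3894  0.35  ] yaw 68.0 F [ 1.3 -0.9  0.3] units [1.208 0.213 0.25 ] spin 0.0
```

Request:
arm_command:
  series: "1 0.13 0.023 0 0; 1 0.13 0.023 0 0; 1 0.13 0.023 0 0; 1 0.13 0.023 0 0; 1 0.13 0.023 0 0; 1 0.13 0.023 0 0; 1 0.13 0.023 0 0; 1 0.13 0.023 0 0; 1 0.13 0.023 0.08 0; 1 0.03 0.006 0.08 0"

```text
clock: 2.6
position: [0.566, 0.0263, 0.2851]
ee_rot: [0.828, 0.561, 0.001, -0.001]
ft_force: [-0.2, 0.5, -0.4]
grip_width: 0.002
grasp_force: 0.0
```

```bash
python3 -c "
from h import *
go([.567,.027,.24],68)
snap('wrist','w1')"
```

```text
t 2.6 pos [0.566  0.0263 0.2851] yaw 68.3 F [-0.2  0.5 -0.4] units [0.002 0.002 0.113] spin 0.002
```

View pics/w1.png

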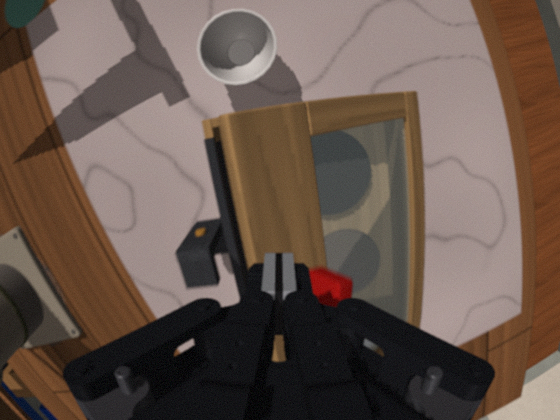

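The wrist view shows the closed fingertips at (278,270) over the front rail, beside the red handle at (325,287). I'm starting to push the lid down.

Request:
arm_command:
  series: "1 0 0 0.09 0; 1 0 0 0.08 0; 1 -0.002 -0.01 0.023 0; 1 -0.002 -0.01 0.023 0; 1 -0.002 -0.01 0.023 0; 1 -0.002 -0.01 0.023 0; 1 -0.002 -0.01 0.023 0; 1 -0.002 -0.01 0.023 0; 1 -0.002 -0.01 0.023 0; 1 -0.002 -0.01 0.023 0"

```text
clock: 3.9
position: [0.5332, 0.0281, 0.1441]
ee_rot: [0.829, 0.559, 0.0, 0.0]
ft_force: [1.6, -0.3, 1.2]
grip_width: -0.003
grasp_force: 0.6
```

```bash
python3 -c "
from h import *
go([.529,.035,.122],68)"
```

```text
t 3.9 pos [0.5332 0.0281 0.1441] yaw 68.0 F [ 1.6 -0.3  1.2] units [ 0.012 -0.016  0.055] spin 0.0
```

Request:
arm_command:
  series: "1 0 -0.004 0.012 0; 1 0 -0.004 0.012 0; 1 0 -0.004 0.012 0; 1 0 -0.002 0.01 0; 1 0 0 0.005 0; 1 0 0 0 0; 1 0 0 0 0; 1 0 0 -0.1 0; 1 -0.1 0 -0.1 0; 1 -0.1 0 -0.05 0"

```text
clock: 5.15
position: [0.4985, -0.0442, 0.2264]
ee_rot: [0.829, 0.56, 0.001, 0.001]
ft_force: [0.2, -1.3, -0.4]
grip_width: -0.001
grasp_force: 0.0
```

```bash
python3 -c "
from h import *
go([.515,-.039,.2],68)
snap('top','top2');snap('side','side2')
t=cv2.imread('pics/top2.png')[150:280,235:435];s=cv2.imread('pics/side2.png')[130:280,195:395]
f=lambda a:cv2.resize(a,None,fx=4,fy=4,interpolation=cv2.INTER_CUBIC)
cv2.imwrite('pics/tc2.png',f(t));cv2.imwrite('pics/sc2.png',f(s))"
```

```text
t 5.15 pos [ 0.4985 -0.0442  0.2264] yaw 68.1 F [ 0.2 -1.3 -0.4] units [0.027 0.033 0.066] spin 0.001
```

View pics/sc2.png

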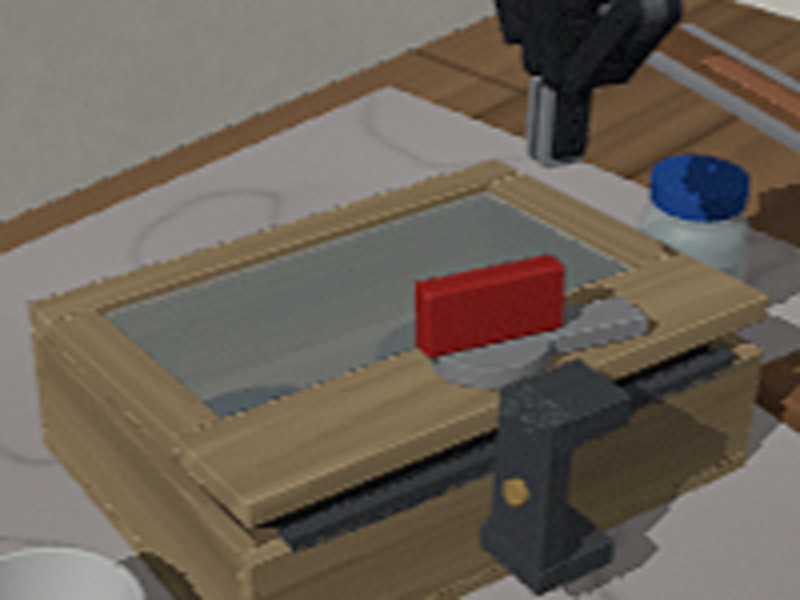

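The lid now rests on the seal. The red bar spans (415,255)-(565,355) in the crop, with the tongue toward -y. Next I'll check how visible the handle is in the top view.

View pics/tc2.png

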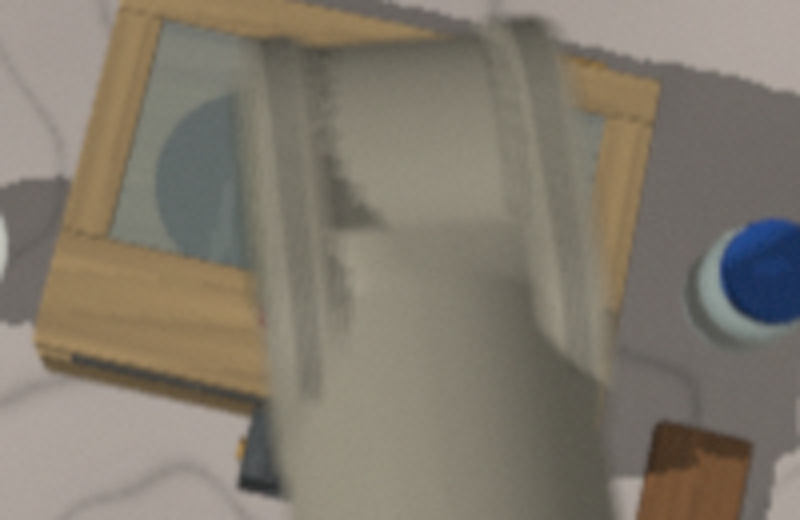

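The arm hides the handle from above, so I'll step aside to +y and open the gripper.

Request:
arm_command:
  series: "0 0.13 0 -0.02 0; 0 0.13 0 -0.02 0; 0 0.13 0 0 0; 0 0.13 0 0 0; 0 0.13 0 0 0; 0 0.1 0 0 0; 0 0 0 0 0; 0 0 0 0 0; 0 0 0 0 0; 0 0 0 0 0"

```text
clock: 6.5
position: [0.6107, 0.2333, 0.2406]
ee_rot: [0.829, 0.559, 0.0, 0.0]
ft_force: [-0.7, -1.3, 0.1]
grip_width: 1.004
grasp_force: 0.0
```

```bash
python3 - <<'E'
from h import *
T=snap('top','top3');S=snap('side','side3');go([.515,-.039,.2],68)
for n,C in(('t',T),('s',S)):
    h=cv2.cvtColor(np.array(C['pixels']),cv2.COLOR_RGB2HSV)
    m=(((h[...,0]<6)|(h[...,0]>174))&(h[...,1]>180)&(h[...,2]>70)).astype(np.uint8)
    cs,_=cv2.findContours(m,0,cv2.CHAIN_APPROX_NONE);c=max(cs,key=cv2.contourArea)
    print(n,cv2.minAreaRect(c),cv2.approxPolyDP(c,1.5,True)[:,0].tolist())
s=lambda f,y,x:cv2.resize(cv2.imread(f)[y:y+75,x:x+100],None,fx=5.3,fy=5.3,interpolation=cv2.INTER_CUBIC)
a=s('pics/top3.png',175,290);b=s('pics/side3.png',180,285)
cv2.imwrite('pics/cmp.png',cv2.resize(cv2.imread('pics/top3.png')[170:280,240:386],None,fx=5.45,fy=5.45,interpolation=cv2.INTER_CUBIC))
E
```

```text
t 6.6 pos [0.6106 0.2336 0.2405] yaw 68.0 F [-0.4  0.2  0.4] units [-0.722  0.034  0.101] spin -0.0
t ((316.0368347167969, 232.4162139892578), (32.69505310058594, 8.713798522949219), 23.749494552612305) [[302, 224], [302, 231], [327, 242], [330, 241], [332, 236], [305, 223]]
s ((316.8705749511719, 205.91763305664062), (18.439085006713867, 38.83054733276367), 77.47119140625) [[334, 196], [329, 194], [299, 201], [299, 215], [305, 218], [334, 211]]
```

View pics/cmp.png

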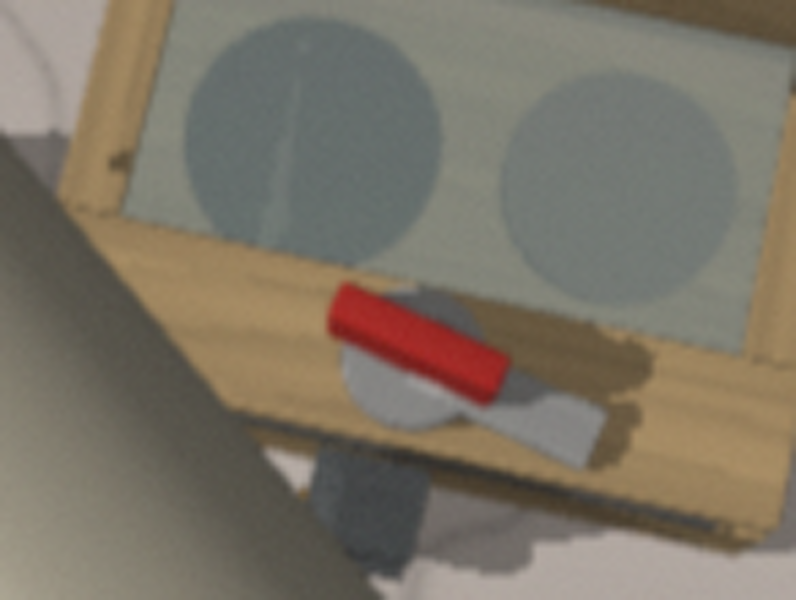

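The top crop shows the bar's back top edge running from (348,284) to (512,356), the disc around (405,385), and the tongue end at (595,440).

```bash
python3 - <<'E'
from h import *
T=load('top3');S=load('side3')
t=lambda u,v:ray(T,240+u/5.45,170+v/5.45); s=lambda u,v:ray(S,195+u/4,130+v/4)
a,e=tri(t(348,284),s(417,283));b,f=tri(t(512,356),s(553,257));print(a.round(4),e,b.round(4),f)
d=b-a;print('len',np.linalg.norm(d),'dir',np.degrees(np.arctan2(d[1],d[0])))
n=np.array([-d[1],d[0],0]);n/=np.linalg.norm(n);n*=-1 if n[0]>0 else 1
print('centre',((a+b)/2+n*.008).round(4))
ct=lambda u,v,z:plane(T,240+u/5.45,170+v/5.45,z)
for z in(.145,.15):
    a,b=ct(348,284,z),ct(512,356,z);d=b-a;n=np.array([-d[1],d[0],0])/np.linalg.norm(d);n*=-np.sign(n[0]);print(z,a,b,np.linalg.norm(d),np.degrees(np.arctan2(d[1],d[0])),(a+b)/2+n*.008)
print('tongue end',(ct(608,410,.115)+ct(585,468,.115))/2)
E
```

```text
[ 0.5377 -0.0109  0.1451] [0.4, 0.4] [ 0.51   -0.0725  0.1446] [0.9, 0.9]
len 0.0675369475851904 dir -114.21988031917478
centre [ 0.5166 -0.0384  0.1449]
0.145 [ 0.53743923 -0.01112547  0.145     ] [ 0.51071681 -0.07198934  0.145     ] 0.06647178269802093 -113.70398545458289 [ 0.51675294 -0.03834132  0.145     ]
0.15 [ 0.53655382 -0.01099506  0.15      ] [ 0.50995953 -0.07156709  0.15      ] 0.06615305642449076 -113.7039854545828 [ 0.51593159 -0.03806498  0.15      ]
tongue end [ 0.48369476 -0.10623227  0.115     ]
```

Request:
arm_command:
  series: "0.65 -0.12 0.006 0 0; 0.65 -0.12 0.006 0 0; 0.65 -0.12 0.006 0 0; 0.65 -0.12 0.006 0 0; 0.65 -0.12 0.006 0 0; 0.65 -0.12 0.006 0.03 0.011; 0.65 0 0 0.03 0; 0.65 0 0 0.03 0; 0.65 0 0 0 0; 0.65 0 0 0 0"
  newtons: 40

```text
clock: 7.85
position: [0.5164, -0.0369, 0.2046]
ee_rot: [0.838, 0.546, 0.0, -0.0]
ft_force: [0.3, -0.2, 0.2]
grip_width: 0.35
grasp_force: 0.0
```

```bash
python3 -c "
from h import *
go([.5165,-.0384,.133],66);print(manip.get_obs()['grip_width'])
snap('wrist','w2')"
```

```text
t 7.85 pos [ 0.5164 -0.0369  0.2046] yaw 66.2 F [ 0.3 -0.2  0.2] units [-0.003  0.002  0.179] spin 0.001
0.3501732298785512
```

View pics/w2.png

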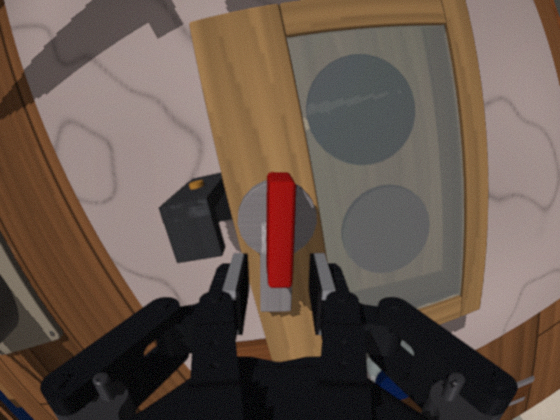

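The wrist view shows the bar upright at column 280, centred between the fingers at 240 and 320. Next I'll descend and close on it.

Request:
arm_command:
  series: "0.65 0 0 0.05 0; 0.65 0 0 0.05 0; 0.65 0 0 0.04 0; 0.65 0 0 0.025 0; 0.65 0 0 0.01 0; 0.65 0 0 0 0; 1 0 0 0 0; 1 0 0 0 0; 1 0 0 0 0; 1 0 0 0 0"
  newtons: 40

```text
clock: 9.15
position: [0.516, -0.0378, 0.1348]
ee_rot: [0.838, 0.545, -0.0, -0.0]
ft_force: [-1.8, 2.0, 5.4]
grip_width: 0.189
grasp_force: 40.4
```

Request:
arm_command:
  series: "1 0 0 0.004 0; 1 0 0 0.004 0; 1 0 0 0.004 0; 1 0 0 0.003 0; 1 0 0 0 0; 1 0 0 0 0; 1 0 0 0 0; 1 0 0 0 0; 1 0 0 0 0; 1 0 0 0 0"

```text
clock: 10.4
position: [0.5147, -0.0375, 0.1285]
ee_rot: [0.838, 0.545, -0.001, -0.001]
ft_force: [-10.7, 2.3, 9.1]
grip_width: 0.183
grasp_force: 38.6
```

Request:
arm_command:
  series: "1 0 -0.004 0.002 0; 1 0 -0.001 0.002 0; 1 0 -0.001 0.002 0; 1 0 0 0.002 0; 1 0 0 0 0; 1 0 0 0 0; 1 0 0 0 0; 1 0 0 0 0; 1 0 0 0 0; 1 0 0 0 0"

```text
clock: 11.65
position: [0.514, -0.0373, 0.126]
ee_rot: [0.839, 0.545, -0.0, 0.0]
ft_force: [-6.0, -1.5, 11.0]
grip_width: 0.181
grasp_force: 38.6
```

Request:
arm_command:
  series: "1 0 -0.003 0.003 0; 1 0 0 0.002 0; 1 0 0 0.002 0; 1 0 0 0 0; 1 0 0 0 0; 1 0 0 0 0; 1 0 0 0 0; 1 0 0 0 0; 1 0 0 0 0; 1 0 0 0 0"

```text
clock: 12.9
position: [0.5137, -0.0371, 0.1247]
ee_rot: [0.839, 0.545, 0.0, 0.001]
ft_force: [-9.0, -2.7, 25.1]
grip_width: 0.182
grasp_force: 40.5
```

Landed: the force rose from 11 to 25 N in about 1 mm of travel. Now I'll turn part way while holding the press.

Request:
arm_command:
  series: "1 0 -0.003 0 0; 1 0 0 0 0.03; 1 0 0 0 0.03; 1 0 0 0 0.03; 1 0 0 0 0.03; 1 0 0 0 0.03; 1 0 0 0 0.03; 1 0 0 0 0; 1 0 0 0 0; 1 0 0 0 0"

```text
clock: 14.15
position: [0.5128, -0.0366, 0.1247]
ee_rot: [0.957, 0.289, 0.001, 0.001]
ft_force: [-7.3, -1.0, 22.0]
grip_width: 0.182
grasp_force: 39.3
```

```bash
python3 -c "
from h import *
go([.514,-.038,.1245],-12);o=manip.get_obs();print(o['torque'])
T=snap('top','t4')
snap('wrist','w4')"
```

```text
t 14.15 pos [ 0.5128 -0.0366  0.1247] yaw 33.6 F [-7.3 -1.  22. ] units [0.    0.005 0.001] spin 0.253
[-0.0423585   1.86183539 -0.08295301]
```

Request:
arm_command:
  series: "1 -0.002 -0.001 0 0.028; 1 0 0 0 0.028; 1 0 0 0 0.028; 1 0 0 0 0.028; 1 0 0 0 0.028; 1 0 0 0 0.028; 1 0 0 0 0.028; 1 0 0 0 0.02; 1 0 0 0 0; 1 0 0 0 0"

```text
clock: 15.5
position: [0.5124, -0.0357, 0.1247]
ee_rot: [0.999, -0.046, 0.002, 0.0]
ft_force: [-4.0, 3.2, 18.0]
grip_width: 0.179
grasp_force: 39.2
```

```bash
python3 -c "
from h import *
go([.514,-.038,.1245],-12);o=manip.get_obs();print(o['torque'])"
```

```text
t 15.5 pos [ 0.5124 -0.0357  0.1247] yaw -5.2 F [-4.   3.2 18. ] units [0.004 0.005 0.001] spin 0.038
[ 0.4469208   1.13285441 -0.11698855]
```

Request:
arm_command:
  series: "1 0 0 0.001 0.01; 1 0 0 0 0.01; 1 0 0 0 0.01; 1 0 0 0 0.008; 1 0 0 0 0.006; 1 0 0 0 0.006; 1 0 0 0 0; 1 0 0 0 0; 1 0 0 0 0; 1 0 0 0 0"

```text
clock: 16.75
position: [0.5126, -0.0354, 0.1246]
ee_rot: [0.992, -0.124, 0.002, -0.0]
ft_force: [-5.5, 3.7, 21.9]
grip_width: 0.176
grasp_force: 39.9
```

```bash
python3 -c "
from h import *
go([.514,-.038,.1245],-12);o=manip.get_obs();print(o['torque'])"
```

```text
t 16.75 pos [ 0.5126 -0.0354  0.1246] yaw -14.2 F [-5.5  3.7 21.9] units [0.005 0.005 0.   ] spin -0.012
[ 0.47867877  1.41841283 -0.09295572]
```

Request:
arm_command:
  series: "1 0 0 0 0.006; 1 0 0 0 0.006; 1 0 0 0 0.006; 1 0 0 0 0.006; 1 0 0 0 0; 1 0 0 0 0; 1 0 0 0 0; 1 0 0 0 0; 1 0 0 0 0; 1 0 0 0 0"

```text
clock: 18.0
position: [0.5128, -0.0354, 0.1247]
ee_rot: [0.987, -0.16, 0.002, 0.0]
ft_force: [-3.5, 2.2, 21.1]
grip_width: 0.182
grasp_force: 65.6
```

```bash
python3 -c "
from h import *
go([.514,-.038,.1245],-12);o=manip.get_obs();print(o['torque'])
snap('wrist','w5');T=snap('top','t5');S=snap('side','s5')
a=cv2.imread('pics/w5.png')[130:330,130:400];b=cv2.imread('pics/s5.png')[150:290,220:400]
a=cv2.resize(a,(400,296));b=cv2.resize(b,(400,311));c=cv2.imread('pics/t5.png')[190:290,260:388];c=cv2.resize(c,(395,309))
can=np.zeros((607,800,3),np.uint8);can[:296,:400]=a;can[296:607,:400]=b;can[:309,405:]=c;cv2.imwrite('pics/m5.png',can[:600])"
```

```text
t 18.0 pos [ 0.5128 -0.0354  0.1247] yaw -18.4 F [-3.5  2.2 21.1] units [0.005 0.005 0.001] spin -0.035
[0.2825458 1.1272626 1.4817436]
```

View pics/m5.png

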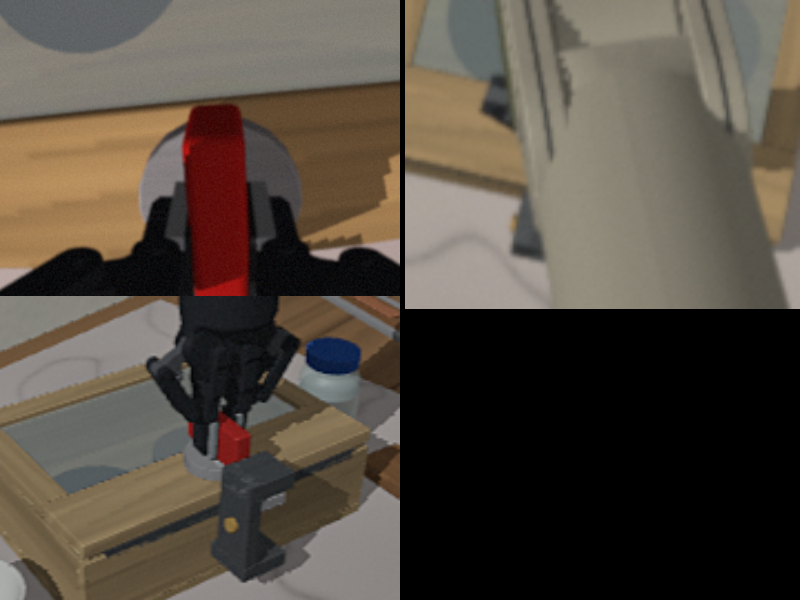

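The torque rose to 1.5 N m, so the tongue is at the stop. The side view shows it under the keeper roof at (270,495). I'll ease off the torque, ease the press, open and retreat upward.

Request:
arm_command:
  series: "1 0 0 0 -0.008; 1 0 0 0 -0.008; 1 0 0 -0.002 0; 1 0 0 -0.002 0; 0.6 0 0 0 0; 0.6 0 0 0 0; 0.6 0 0 0 0; 0.6 0 0 -0.02 0; 0.6 0 0 -0.05 0; 0.6 0 0 -0.1 0"

```text
clock: 19.4
position: [0.5096, -0.0365, 0.1912]
ee_rot: [0.991, -0.136, -0.002, 0.0]
ft_force: [0.3, -0.3, 0.6]
grip_width: 0.397
grasp_force: 0.0
```

Request:
arm_command:
  series: "0.6 0 0 -0.1 0; 0.6 0 0 -0.1 0; 0.6 0 -0.12 0 0; 0.6 0 -0.12 0 0; 0.6 0 -0.12 0 0; 0.6 0 -0.12 0 0; 0.6 0 -0.12 0 0; 0.6 0 -0.12 0 0; 0.6 0 0 0 0; 0.6 0 0 0 0"

```text
clock: 20.65
position: [0.5886, 0.2404, 0.2713]
ee_rot: [0.991, -0.137, -0.0, 0.0]
ft_force: [0.6, -0.2, 0.6]
grip_width: 0.406
grasp_force: 0.0
```

```bash
python3 -c "
from h import *
go([.514,-.038,.1245],-12)
T=snap('top','t6');S=snap('side','s6')
c=cv2.imread('pics/t6.png')[180:280,255:388];b=cv2.imread('pics/s6.png')[180:280,265:395]
can=np.vstack([cv2.resize(c,(400,300),interpolation=2),cv2.resize(b,(400,300),interpolation=2)]);cv2.imwrite('pics/m6.png',can)
h=cv2.cvtColor(np.array(T['pixels']),cv2.COLOR_RGB2HSV)
m=(((h[...,0]<6)|(h[...,0]>174))&(h[...,1]>180)&(h[...,2]>70)).astype(np.uint8)
cs,_=cv2.findContours(m,0,1);q=max(cs,key=cv2.contourArea);print(cv2.minAreaRect(q))
x,y,vx,vy=0,0,0,0
l=cv2.fitLine(np.argwhere(m[200:260,290:350]>0)[:,::-1].astype(np.float32),2,0,.01,.01).ravel();print(l)
a=plane(T,290+l[2],200+l[3],.135);b=plane(T,290+l[2]+9*l[0],200+l[3]+9*l[1],.135);d=b-a;print(np.degrees(np.arctan2(d[1],d[0])))
"
```

```text
t 20.65 pos [0.5886 0.2404 0.2713] yaw -15.7 F [ 0.6 -0.2  0.6] units [0.009 0.72  0.368] spin -0.021
((315.6764831542969, 234.79412841796875), (5.5783185958862305, 33.22737503051758), 14.03624439239502)
[ 0.24099077 -0.9705274  25.693548   34.655914  ]
-13.98340268144529
```

View pics/m6.png

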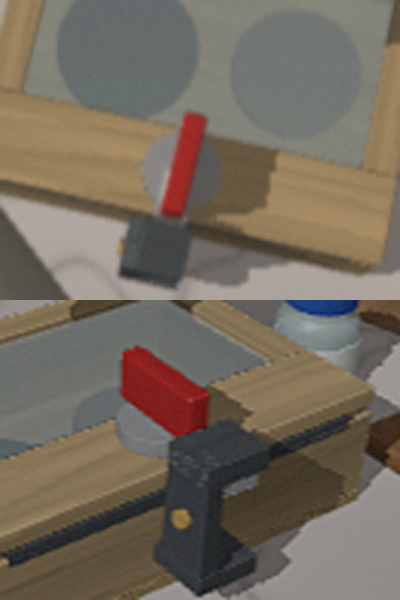

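The tongue is under the keeper and the lid stays down. In the top view the bar lies in line with the keeper, and the fingers are clear.

```bash
python3 -c "
from workcell import manip
print(manip.hand_in())"
```

```text
the job is handed in; nothing more can be done
None
```

The lid is closed and held down, with the turnbutton turned to its stop and its tongue under the keeper. I felt the lid land at about 25 N, left the jar, bowl and rib alone, and handed the job in after about 21 s; the hand-in gave no verdict.

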